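Hang two plaster moulds on the gravity drying rail

ROBOT

A 7-joint arm with a two-finger parallel gripper is mounted at the origin on the work surface. World frame = base frame: x ahead of the robot, y to its left, z up, the work surface at z = 0. Lengths are in m, angles in rad, forces in N, time in s.
With the tool pointing down it reaches from about 0.425 to 0.925 m from the base axis. Payload 6.8 kg.
Tool frame: the origin (TCP) lies midway between the tips of the shut fingers; the grasp point (between the pads) lies 19 mm behind it; y points along the fingers, z is the direction in which the jaws open and shut, and the axes are right-handed (so a half turn about y gives the same grasp; the last joint's range is limited). The gripper opens to 85 mm and grips with 20 to 120 N. Pads are 22 mm wide; open, the fingers measure 114 mm over their backs; the gripper's body (76 mm by 85 mm) begins 54 mm behind the grasp point. The pads swing forward as they close: fully open they stand 13 mm farther back than shut.
Start: joints at [1.021, 0.477, 0.022, 1.555, -0.011, 1.109, -0.083], TCP at [0.289, -0.61, 0.21] pointing down, gripper open.
Joint ranges: [-2.96, 2.96], [-0.34, 2.1], [-1.41, 1.46], [0.24, 2.44], [-1.37, 4.51], [0.17, 1.92], [-2.96, 2.96]. Speed limits (rad/s): [2.39, 2.39, 3.14, 3.14, 3.14, 3.14, 3.14].

INTERFACE

Orientations are given as a rotation vector (axis times angle).
In Python, from bench import r gives the robot as it stands.
- The arm moves only by the tool send_rows, never from a script. Its argument "rows" is text: rows parted by semicolons, each of 6 numbers parted by spaces: the shift along the world's x, y, z in m, then the turn, a rotation vector about the world's x, y, z in rad. A call has 1 to 20 rows; each row shifts and turns the commanded pose from where the row before left it; what a row does not reach is not made up. A row lasts 1/10 s, in which the tool goes at most 50 mm and 8.59 degrees, less where a joint would pass 70% of its speed; a pose out of reach is approached as far as the arm can. A call is refused whole if a number of a shift passes 0.05 or a number of a turn 0.15, either way. A call with a gripper value outside its range is refused whole. "grip" is the finger opening in m, from 0 to 0.0854, set as the call begins (left out, the last holds). The fingers move at their own pace and stop on an object; "grip_force" is the grip in N (left out, the last holds). Time passes only in rows, so rows that do not move let the fingers close. It gives the time, the measured TCP pose, the force and the opening at its end, in the units of the state.
- r.get_obs(): the state, without advancing time (a new reading comes with each control period).
- r.grab_frame(name): name is "side" or "top"; returns a dict with "pixels" (420x560x3 uint8, red, green, blue), "intrinsics" (3x3 intrinsics, pixels), "position" and "orientation" of the camera in the world. Camera axes: x right, y up, looking along -z (the intrinsics and any distortion apply to the point x, -y, -z); pixel columns grow to the right and rows downward; lengths in m; the calibration is good to about 2 mm. A picture is of the moment at which its call begins. There is no depth.
- r.hand_in(): hands the job in, once; it reports no verdict.
The state is a dict: "clock": time; "joints": joint angles; "qvel": joint speeds; "tau": joint torques, N m; "tcp_pos": TCP position; "orientation": TCP orientation; "contact_force": force on the tool from outside, world axes, zero at the start; "moment": the same for the moment, N m; "grip_width": finger opening in m.
Only numpy, scipy, OpenCV 4.12 (cv2) and the standard library are available. Lean on these libraries where they do the work, as an engineer would, in place of code of your own. Each camera call takes 0.05 s, during which the arm holds its last target.

TASK

Put the two loaded roller carriers on the drying rail to dry: hang the one with the thick mould over the bar near the high end, let go and see that it rolls down by itself to the rubber stop by the fan, then hang the one with the thin plate the same way so that it rolls down against the first. Keep both carriers upright all the way, both wheels of each must end properly on the bar, and leave the empty carrier and everything else on the bench as it is.

Things in the scene. Friction and masses are not known exactly. Their poses are not given: they have to be found in the camera images.
- thick_grip (a point): Centre of the upright black grip block (16 mm thick in own x, 44 wide in y, 42 tall) on top of the roller carrier that bears the thick plaster block mould (52 x 80 x 46 mm). Carrier 203 mm tall, about 0.5 kg, balanced under the grip, standing upright; this point is 183 mm up, 22 mm above the cap plate under the block. Fingers close on it along own x. Axes: see thick.
- thick_seat (a point): On the same carrier 55 mm straight below thick_grip, same axes: midway between its two flanged wheels (at own y = -28 and +28 mm, axles along x) at the bottom of their treads, where the bar's top centre line lies when it hangs. Tread 18 mm wide, flanges 5 mm deep and flared to 26 mm overall, so it centres itself within about 5 mm.
- thick: The same carrier; origin under the middle of its underside. Own y: the way it rolls (frame 96 mm long), z up, x from the closed to the open side of its C-frame. Cheek and strap at x = -24 to -20 mm; arm under the bar, top 50 mm below the treads, to x = 12 mm; tray 88 mm by x = -25 to 35 mm. Mouth between flanges and arm open to +x; at yaw 0 it faces away from the robot.
- thin_grip (a point): Centre of the grip block of a second carrier, 183 mm up; frame, sizes and axes exactly as the thick one's, but on its tray is the thin plaster plate: round-ended, 46 x 82 mm, only 14 mm thick. About 0.36 kg.
- thin_seat (a point): On the carrier with the thin plate, 55 mm straight below thin_grip: midway between its wheels at the bottom of their treads. Same axes.
- thin: The carrier with the thin plate as a whole; origin under the middle of its underside, 183 mm below thin_grip. Axes as for thick.
- rail_load (a point): A good place to hang a carrier: on the top centre line of the drying rail's bar, 90 mm from its high end. Axes: y along the bar, uphill; z square to its top; x level, across, away from the robot's side. Steel bar on edge, 12 mm thick, 20 high, 400 long, slope 0.12 rad; brackets and posts only on its far side, at most 12 mm above the bar; a 14 mm high drip tray lies under it.
- rail_stop (a point): Foot of the rubber stop's face at the bar's low end, on the top centre line, 310 mm down from rail_load, same axes. Stop 40 mm high; fan beyond it. Seat point of a carrier against the stop: 48 mm uphill of here; of one against that carrier: 144 mm. Let go on the bar, a carrier rolls down by itself and settles in 2 to 4 s. A hung carrier's underside is 128 mm below the bar's top.
- spare: A third roller carrier of the same frame, empty (bare tray): not part of the job. Origin on the underside of its tray, under the middle.
- sprayer_mid (a point): Trigger spray bottle, 76 mm wide, 184 mm tall, standing: bystander. Point on its axis 90 mm up.
- marker: Marker pen, 132 mm long, lying: bystander. Origin under its middle.
- cast: Small domed plaster piece, 60 mm across, 27 mm high: bystander. Origin under its middle.
- bowl: Mixing bowl, 104 mm across, 55 mm high: bystander. Origin under its middle.
- jar: Pigment jar, 64 mm across, 75 mm high: bystander. Origin under its middle.
- knife_grip (a point): Spatula 190 mm long, lying flat: bystander. Point on its handle.
Things that resemble listed ones, but are neither listed nor needed, are in the scene too. What is shaped like the thin but red is not meant.

How it is judged:
On the way, in this order (a step that is already met when the one before it is completed fails the run):
1. the carrier with the thick mould hangs by both wheels on the upper half of the bar, let go (x of thick_seat in the frame of rail_stop between -0.007 and 0.007 m and z of thick_seat in the frame of rail_stop between -0.006 and 0.006 m and y of thick_seat in the frame of rail_stop between 0.2 and 0.4 m and angle between the y axis of thick_seat and the y axis of rail_stop, either way round below 0.17 rad and angle between the z axis of thick_seat and the z axis of rail_stop, either way round below 0.25 rad and contact force between thick and the fingers below 0.05 N), for 0.04 s.
2. it has rolled down and rests against the stop (x of thick_seat in the frame of rail_stop between -0.007 and 0.007 m and z of thick_seat in the frame of rail_stop between -0.004 and 0.004 m and y of thick_seat in the frame of rail_stop between 0.038 and 0.058 m and angle between the y axis of thick_seat and the y axis of rail_stop, either way round below 0.17 rad and angle between the z axis of thick_seat and the z axis of rail_stop, either way round below 0.15 rad and contact force between thick and the fingers below 0.05 N and linear speed of thick below 0.06 m/s and angular speed of thick below 0.8 rad/s), for 0.2 s.
3. the carrier with the thin plate hangs by both wheels on the upper half of the bar, let go (x of thin_seat in the frame of rail_stop between -0.007 and 0.007 m and z of thin_seat in the frame of rail_stop between -0.006 and 0.006 m and y of thin_seat in the frame of rail_stop between 0.2 and 0.4 m and angle between the y axis of each of thin_seat, thick_seat and the y axis of rail_stop, either way round below 0.17 rad and angle between the z axis of thin_seat and the z axis of rail_stop, either way round below 0.25 rad and contact force between thin and the fingers below 0.05 N and x of thick_seat in the frame of rail_stop between -0.007 and 0.007 m and z of thick_seat in the frame of rail_stop between -0.004 and 0.004 m and y of thick_seat in the frame of rail_stop between 0.038 and 0.058 m and angle between the z axis of thick_seat and the z axis of rail_stop, either way round below 0.15 rad), for 0.04 s.
At the end, for the whole second after the job is handed in: Both carriers hang at rest on the bar, untouched, wheels within 7 mm across and 4 mm in height of its top centre line and in line with it: the thick one's seat point 38 to 58 mm uphill of the stop (against it), the thin one's 132 to 158 mm (against the first); nothing else moved 30 mm (all of step 2 and x of thin_seat in the frame of rail_stop between -0.007 and 0.007 m and z of thin_seat in the frame of rail_stop between -0.004 and 0.004 m and y of thin_seat in the frame of rail_stop between 0.132 and 0.158 m and angle between the y axis of thin_seat and the y axis of rail_stop, either way round below 0.17 rad and angle between the z axis of thin_seat and the z axis of rail_stop, either way round below 0.15 rad and contact force between thin and the fingers below 0.05 N and linear speed of thin below 0.06 m/s and angular speed of thin below 0.8 rad/s).
It fails at once if a carrier with a mould tips over (more than 35 degrees) (angle between any of thick, thin's own z axis and vertical above 0.6 rad).
It fails at once if the empty carrier or another thing on the bench is moved (more than 30 mm) (distance of any of spare, sprayer_mid, marker, cast, bowl, jar, knife_grip from where it was at the start of the episode above 0.03 m).
It also fails if it takes over 62 s, if anything falls off the work surface, if the arm or the gripper's body presses on something with over 40 N, if the wrist force passes 120 N, or if a joint passes its speed limit or range.

## Working session

There is one attempt and no reset: what is moved stays moved. The work goes in short steps, Python scripts to look and compute and a tool call to move; the robot and the scene stay as the last step left them, time stands still between calls to the robot, and variables do not carry over. Pictures are saved under pics/ and viewed, and the job is handed in when it is done.

Besides the shell and the picture viewer there is one more tool, called after "Call:" as name(argument=value, ...) on one line, values as JSON. send_rows: Moves the arm, as the interface text tells. Its arguments: {"type":"object","properties":{"rows":{"type":"string"},"grip":{"type":"number"},"grip_force":{"type":"number"}},"required":["rows"]}

```bash
mkdir -p pics; ls; python3 - <<'E'
from bench import r
import cv2
o=r.get_obs(); print(o)
for n in ("side","top"):
    f=r.grab_frame(n); print(n,f["intrinsics"],f["position"],f["orientation"],[k for k in f])
    cv2.imwrite(f"pics/{n}0.png",f["pixels"][:,:,::-1])
E
```

```text
pics
{'clock': 0.0, 'joints': array([ 1.02089045,  0.47781637,  0.02235537,  1.55648949, -0.01150029,
        1.10930578, -0.0830987 ]), 'qvel': array([-2.24090770e-04,  1.47529069e-03, -8.92776009e-05,  1.22891260e-03,
       -8.92244896e-04,  1.05242511e-03, -9.16131743e-04]), 'tau': array([ 8.53783931e-04, -5.96455264e+01,  1.60827219e+00, -2.81197840e+01,
        1.24734384e-02,  9.30140057e-03, -4.09488371e-05]), 'tcp_pos': array([ 0.28830424, -0.60960767,  0.2092991 ]), 'orientation': array([-0.44451971,  1.97871947, -1.97505961]), 'contact_force': array([ 0.08936765, -0.50293246, -0.31121385]), 'moment': array([ 0.00141114, -0.03547478,  0.02096795]), 'grip_width': 0.08541411015622992}
side [[498.0673603    0.         271.10688769]
 [  0.         498.0673603  217.11975479]
 [  0.           0.           1.        ]] [0.20195362 1.23914959 1.16710498] [ 0.14175036 -1.22425037 -2.71575048] ['pixels', 'intrinsics', 'position', 'orientation']
top [[410.08949423   0.         276.75656822]
 [  0.         410.08949423 212.61289296]
 [  0.           0.           1.        ]] [0.20186342 0.09032453 1.3450567 ] [ 0.16111652 -0.1584442  -1.57515372] ['pixels', 'intrinsics', 'position', 'orientation']
```

View pics/side0.png

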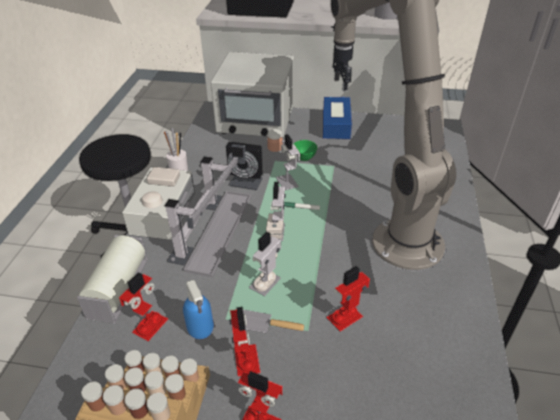

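View pics/top0.png

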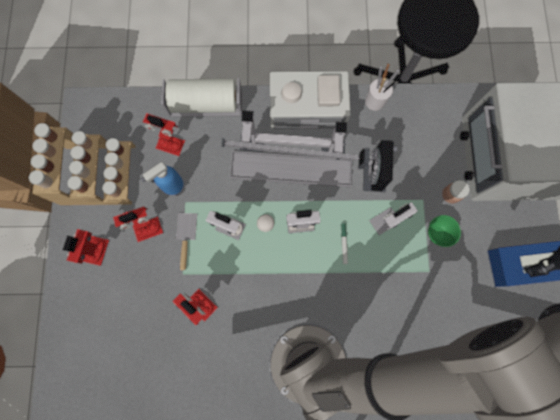

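```bash
cat > h.py <<'E'
import numpy as np, cv2
from scipy.spatial.transform import Rotation as R
def cam(f):
    return f["intrinsics"],np.array(f["position"]),R.from_rotvec(f["orientation"]).as_matrix()
def ray(f,uv):
    K,p,M=cam(f); d=np.linalg.inv(K)@[uv[0],uv[1],1]; d=M@np.array([d[0],-d[1],-d[2]]); return p,d/np.linalg.norm(d)
def onz(f,uv,z):
    p,d=ray(f,uv); return p+d*(z-p[2])/d[2]
def proj(f,P):
    K,p,M=cam(f); c=M.T@(np.array(P)-p); c=np.array([c[0],-c[1],-c[2]]); q=K@c; return q[:2]/q[2]
def tri(f1,u1,f2,u2):
    p,d=ray(f1,u1); q,e=ray(f2,u2)
    A=np.stack([d,-e],1); s=np.linalg.lstsq(A,q-p,rcond=None)[0]
    a=p+d*s[0]; b=q+e*s[1]; return (a+b)/2,np.linalg.norm(a-b)
def crop(f,u0,v0,u1,v1,s,name):
    c=f["pixels"][v0:v1,u0:u1,::-1]; c=cv2.resize(c,None,fx=s,fy=s,interpolation=cv2.INTER_CUBIC)
    for u in range((u0+9)//10*10,u1,10):
        cv2.line(c,((u-u0)*s,0),((u-u0)*s,4 if u%50 else 12),(0,0,255),1)
        if u%20==0: cv2.putText(c,str(u),((u-u0)*s,22),0,.35,(0,0,255),1)
    for v in range((v0+9)//10*10,v1,10):
        cv2.line(c,(0,(v-v0)*s),(4,(v-v0)*s),(0,0,255),1)
        if v%20==0: cv2.putText(c,str(v),(6,(v-v0)*s),0,.35,(0,0,255),1)
    cv2.imwrite(name,c)
E
python3 - <<'E'
from bench import r
from h import *
import pickle
t=r.grab_frame("top"); s=r.grab_frame("side"); pickle.dump((t,s),open("f0.pkl","wb"))
crop(t,180,190,440,285,3,"pics/t1.png"); crop(t,215,105,405,195,4,"pics/t2.png")
crop(s,225,125,345,300,3,"pics/s1.png"); crop(s,160,130,280,275,4,"pics/s2.png")
print(onz(t,(310,370),0),onz(t,(225,222),0.2))
E
```

```text
[-0.02062554 -0.00692971  0.        ] [0.41217221 0.238258   0.2       ]
```

View pics/t1.png

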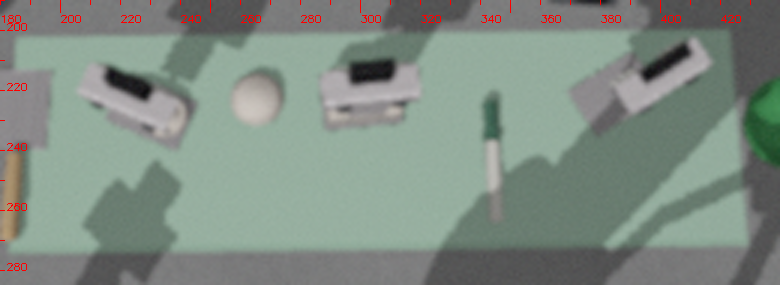

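View pics/t2.png

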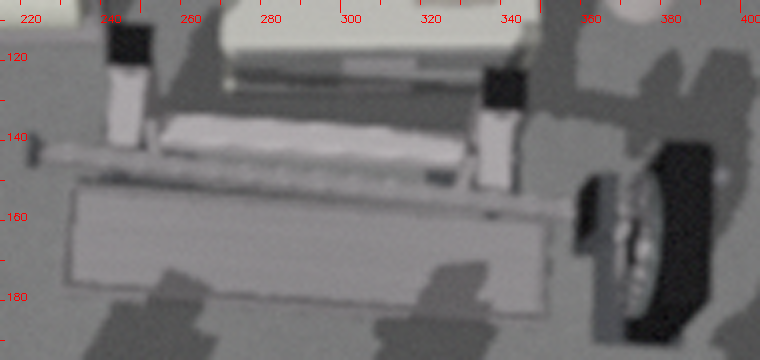

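View pics/s1.png

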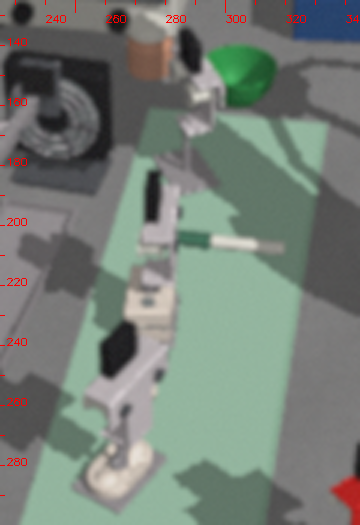

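View pics/s2.png

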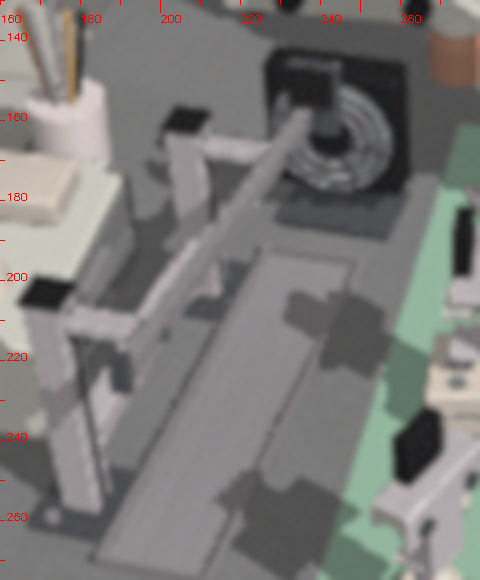

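```bash
python3 - <<'E'
from h import *
import pickle
t,s=pickle.load(open("f0.pkl","rb"))
crop(t,200,205,245,245,8,"/tmp/a.png");crop(t,280,205,325,245,8,"/tmp/b.png")
crop(s,240,220,290,300,7,"/tmp/c.png");crop(s,250,175,295,255,7,"/tmp/d.png")
a=np.hstack([cv2.imread("/tmp/a.png"),cv2.imread("/tmp/b.png")]);cv2.imwrite("pics/zt.png",a)
a=np.hstack([cv2.imread("/tmp/c.png"),cv2.imread("/tmp/d.png")]);cv2.imwrite("pics/zs.png",a)
for n,f in (("t",t),("s",s)):
    g=f["pixels"].max(2); m=(g<45).astype(np.uint8)
    k,l,st,c=cv2.connectedComponentsWithStats(m)
    for i in range(1,k):
        if 40<st[i][4]<900:
            cnt=np.argwhere(l==i)[:,::-1].astype(np.float32)
            print(n,st[i],c[i].round(1),cv2.minAreaRect(cnt))
E
```

```text
t [354  65  24  10 152] [365.2  69.7] ((365.5, 69.5), (9.0, 23.0), 90.0)
t [243 111   9  10  82] [247.  115.7] ((247.0, 115.5), (9.0, 8.0), 90.0)
t [148 116  16  11  89] [155.6 121. ] ((155.40000915527344, 120.70001220703125), (16.54690170288086, 6.260990142822266), 26.56505012512207)
t [336 122  10  10  87] [340.8 126.9] ((340.5, 126.5), (9.0, 9.0), 90.0)
t [491 124   7  40  79] [494.3 143.2] ((494.5539245605469, 143.4307861328125), (39.44304656982422, 2.728764057159424), 82.87498474121094)
t [460 131  11   9  72] [464.5 135.1] ((465.0, 135.0), (8.0, 10.0), 90.0)
t [372 141  21  50 610] [384.5 165. ] ((383.9508361816406, 165.56936645507812), (17.714662551879883, 50.7110710144043), 8.746162414550781)
t [360 150   5  15  49] [361.6 156.9] ((361.5, 157.00001525878906), (3.781141519546509, 14.229032516479492), 5.710592269897461)
t [488 169  13  12  73] [495.1 176.2] ((495.7439270019531, 176.19512939453125), (8.589557647705078, 14.055639266967773), 38.65980911254883)
t [465 171  10   9  63] [468.6 174.7] ((469.5, 175.0), (8.0, 9.0), 90.0)
t [395 206  14  10  48] [401.1 210.6] ((401.34609
[... 2432 characters left out ...]
86, 16.263456344604492), 45.0)
s [344 267  14  17 156] [350.6 275.2] ((350.7307434082031, 275.3461608886719), (10.26195240020752, 18.582456588745117), 56.30992889404297)
s [129 274  14  19 174] [135.6 282.9] ((135.75001525878906, 282.75), (10.60660171508789, 18.384775161743164), 45.0)
s [238 308   6  22  91] [240.4 318.3] ((240.361572265625, 318.3923034667969), (21.20993995666504, 4.341216087341309), 82.87498474121094)
s [249 373  18  19 231] [257.6 381.4] ((257.5856018066406, 381.3116149902344), (20.85566520690918, 12.331327438354492), 24.443954467773438)
s [510 372   9  28 100] [514.5 385.8] ((514.826904296875, 385.1346130371094), (27.652374267578125, 4.706786632537842), 78.69007110595703)
```

View pics/zt.png

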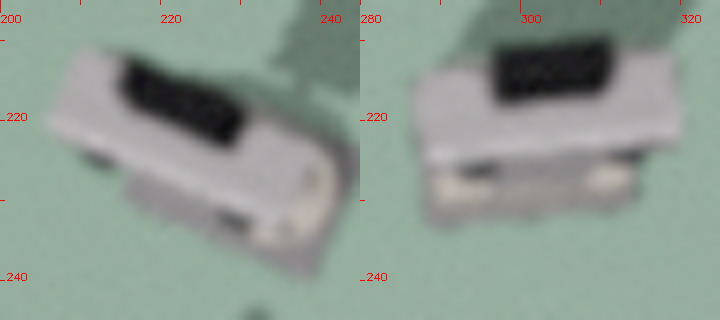

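View pics/zs.png

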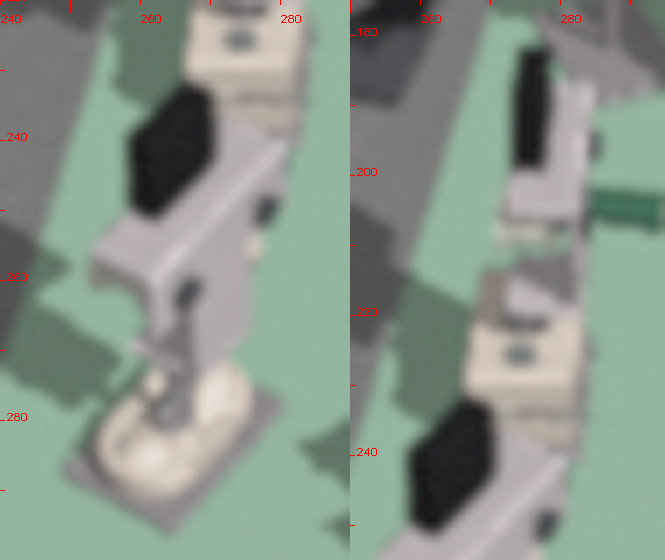

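```bash
python3 - <<'E'
from h import *
import pickle
t,s=pickle.load(open("f0.pkl","rb"))
crop(t,215,130,305,165,8,"/tmp/a.png");crop(t,285,130,375,165,8,"/tmp/b.png")
a=np.vstack([cv2.imread("/tmp/a.png"),cv2.imread("/tmp/b.png")]);cv2.imwrite("pics/rt.png",np.clip(a*1.5-30,0,255))
crop(s,160,185,225,250,9,"/tmp/c.png");cv2.imwrite("pics/rs1.png",np.clip(cv2.imread("/tmp/c.png")*1.5-30,0,255))
crop(s,200,140,260,200,9,"/tmp/c.png");cv2.imwrite("pics/rs2.png",np.clip(cv2.imread("/tmp/c.png")*1.5-30,0,255))
def corners(f,u0,v0,u1,v1,lvl,n):
    g=f["pixels"][v0:v1,u0:u1].max(2); k=10
    G=cv2.resize(g,None,fx=k,fy=k,interpolation=cv2.INTER_CUBIC)
    c,_=cv2.findContours((G<lvl).astype(np.uint8),cv2.RETR_EXTERNAL,cv2.CHAIN_APPROX_NONE)
    c=max(c,key=cv2.contourArea)
    b=cv2.boxPoints(cv2.minAreaRect(c)); b=(b+.5)/k-.5+[u0,v0]
    m=cv2.moments(c); cc=np.array([m['m10']/m['m00'],m['m01']/m['m00']]);cc=(cc+.5)/k-.5+[u0,v0]
    print(n,b.round(2).tolist(),cc.round(2)); return b,cc
ob={}
ob['thick']=corners(t,290,203,320,224,80,'thick t'),corners(s,265,178,282,203,75,'thick s')
ob['thin']=corners(t,210,208,234,226,80,'thin t'),corners(s,250,228,274,255,75,'thin s')
for k,((bt,ct),(bs,cs)) in ob.items():
    b=bt[np.argsort(bt[:,1])]
    # long axis
    P,e=tri(t,ct,s,cs); print(k,'centroid tri',P,e, onz(t,ct,.183),onz(s,cs,.183))
    # order: pairs of long edges
    o=bt; d=[np.linalg.norm(o[i]-o[(i+1)%4]) for i in range(4)]
    i=int(np.argmax(d)); e1=o[[i,(i+1)%4]]; e2=o[[(i+2)%4,(i+3)%4]]
    far,near=(e1,e2) if e1[:,1].mean()<e2[:,1].mean() else (e2,e1)
    F=[onz(t,u,.204) for u in far]; N=[onz(t,u,.162) for u in near]
    print('far',F,'near',N)
    c=(np.mean(F,0)+np.mean(N,0))/2
    for E in (F,N):
        v=E[0]-E[1]; v*=np.sign(v[1]); print('len',np.linalg.norm(v[:2]),'yaw',np.arctan2(-v[0],v[1]))
    print('center',c, 'thickness', np.linalg.norm((np.mean(F,0)-np.mean(N,0))[:2]))
    print('reproj side',proj(s,[c[0],c[1],.183]),cs)
E
```

```text
thick t [[295.84, 210.4], [310.94, 208.92], [311.63, 215.93], [296.53, 217.41]] [303.57 213.12]
thick s [[273.04, 198.1], [273.37, 181.67], [277.91, 181.76], [277.58, 198.19]] [275.42 189.97]
thin t [[213.73, 216.67], [216.34, 210.9], [231.13, 217.58], [228.52, 223.35]] [222.69 217.46]
thin s [[253.68, 244.4], [266.06, 230.47], [273.95, 237.48], [261.57, 251.41]] [263.91 240.85]
thick centroid tri [0.4380747  0.01362426 0.18384097] 0.0014965684005536523 [0.4390097  0.01358085 0.183     ] [0.43750739 0.01273895 0.183     ]
far [array([0.44285425, 0.03674586, 0.204     ]), array([ 0.44669473, -0.00629754,  0.204     ])] near [array([ 0.43461219, -0.01130349,  0.162     ]), array([0.43065781, 0.0331682 , 0.162     ])]
len 0.04321439089185561 yaw 0.0889879952573646
len 0.04464715250798079 yaw 0.0886858932985037
center [0.43870475 0.01307826 0.183     ] thickness 0.01287582336966197
reproj side [275.0314978  189.99410286] [275.42003778 189.96550973]
thin centroid tri [0.42859525 0.2473093  0.18314569] 0.0001130310972133843 [0.42868125 0.24733217 0.183     ] [0.42857086 0.24717188 0.183     ]
far [array([0.44379664, 0.26287447, 0.204     ]), array([0.42399859, 0.22055232, 0.204     ])] near [array([0.41501842, 0.23277531, 0.162     ]), array([0.43542689, 0.27655457, 0.162     ])]
len 0.04672394535217705 yaw -0.4375524677941333
len 0.04830247995018586 yaw -0.43621730445103674
center [0.42956014 0.24818917 0.183     ] thickness 0.01558837127636211
reproj side [263.50227883 241.05217601] [263.91368692 240.84504362][ WARN:0@0.568] global loadsave.cpp:1063 imwrite_ Unsupported depth image for selected encoder is fallbacked to CV_8U.
```

View pics/rt.png

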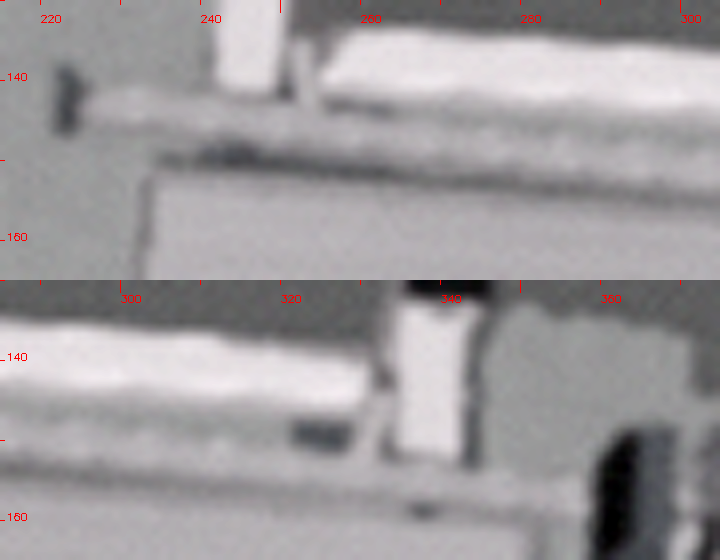

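View pics/rs1.png

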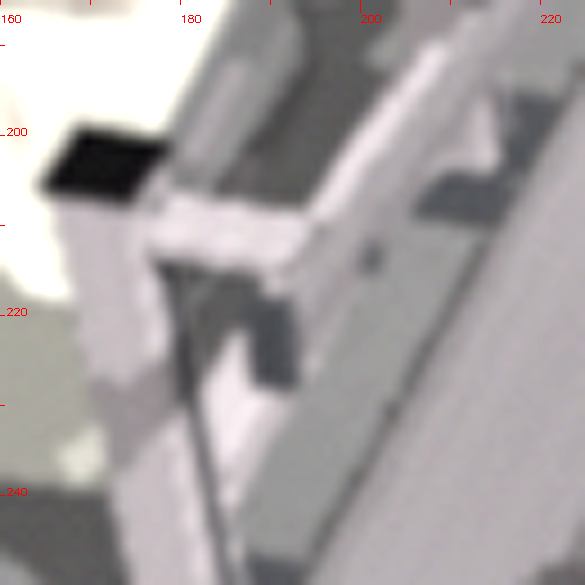

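View pics/rs2.png

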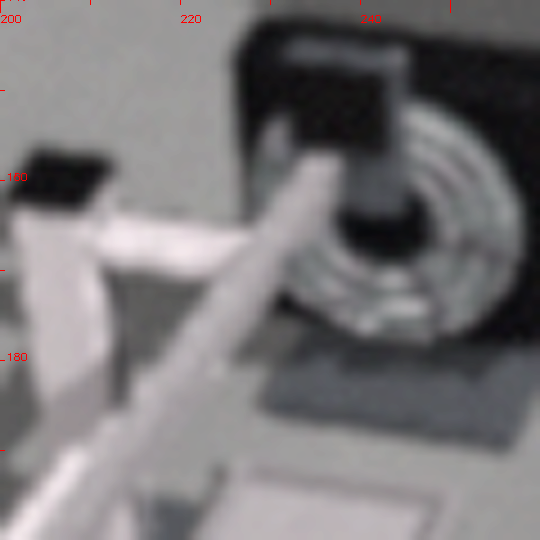

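```bash
python3 - <<'E'
from h import *
import pickle
t,s=pickle.load(open("f0.pkl","rb"))
for uv in [(222.5,142),(358,157.5),(241,142),(249,142),(335,152)]:
    print(uv)
    for z in np.arange(.14,.36,.02):
        P=onz(t,uv,z); print(round(z,2),P.round(3),proj(s,P).round(1))
E
```

```text
(222.5, 142)
0.14 [0.676 0.258 0.14 ] [181.5 244.3]
0.16 [0.668 0.255 0.16 ] [183.4 239.1]
0.18 [0.661 0.252 0.18 ] [185.3 233.8]
0.2 [0.653 0.249 0.2  ] [187.3 228.3]
0.22 [0.645 0.247 0.22 ] [189.3 222.8]
0.24 [0.637 0.244 0.24 ] [191.4 217.2]
0.26 [0.629 0.241 0.26 ] [193.4 211.6]
0.28 [0.621 0.238 0.28 ] [195.6 205.8]
0.3 [0.613 0.235 0.3  ] [197.7 199.9]
0.32 [0.605 0.233 0.32 ] [199.9 193.8]
0.34 [0.598 0.23  0.34 ] [202.2 187.7]
(358, 157.5)
0.14 [ 0.621 -0.161  0.14 ] [233.5 164.5]
0.16 [ 0.614 -0.157  0.16 ] [234.7 160.7]
0.18 [ 0.607 -0.153  0.18 ] [236.  156.8]
0.2 [ 0.6   -0.149  0.2  ] [237.2 152.9]
0.22 [ 0.593 -0.144  0.22 ] [238.5 148.8]
0.24 [ 0.586 -0.14   0.24 ] [239.9 144.7]
0.26 [ 0.579 -0.136  0.26 ] [241.2 140.5]
0.28 [ 0.572 -0.132  0.28 ] [242.6 136.2]
0.3 [ 0.565 -0.128  0.3  ] [244.1 131.9]
0.32 [ 0.558 -0.124  0.32 ] [245.5 127.4]
0.34 [ 0.551 -0.119  0.34 ] [247.  122.8]
(241, 142)
0.14 [0.676 0.2   0.14 ] [187.6 231.2]
0.16 [0.668 0.198 0.16 ] [189.4 226.2]
0.18 [0.66  0.196 0.18 ] [191.3 221.2]
0.2 [0.652 0.195 0.2  ] [193.2 216. ]
0.22 [0.644 0.193 0.2
[... 457 characters left out ...]
4 [0.636 0.168 0.24 ] [199.4 200.5]
0.26 [0.628 0.167 0.26 ] [201.3 195.2]
0.28 [0.62  0.165 0.28 ] [203.3 189.7]
0.3 [0.613 0.164 0.3  ] [205.3 184.2]
0.32 [0.605 0.163 0.32 ] [207.3 178.6]
0.34 [0.597 0.161 0.34 ] [209.4 172.8]
(335, 152)
0.14 [ 0.64  -0.091  0.14 ] [223.4 175.7]
0.16 [ 0.632 -0.088  0.16 ] [224.7 171.7]
0.18 [ 0.625 -0.085  0.18 ] [226.1 167.6]
0.2 [ 0.618 -0.082  0.2  ] [227.5 163.5]
0.22 [ 0.611 -0.079  0.22 ] [228.9 159.3]
0.24 [ 0.603 -0.076  0.24 ] [230.3 155. ]
0.26 [ 0.596 -0.073  0.26 ] [231.8 150.6]
0.28 [ 0.589 -0.07   0.28 ] [233.3 146.1]
0.3 [ 0.582 -0.067  0.3  ] [234.9 141.5]
0.32 [ 0.574 -0.064  0.32 ] [236.5 136.8]
0.34 [ 0.567 -0.061  0.34 ] [238.1 132. ]
```

```bash
python3 - <<'E'
from h import *
import pickle
from scipy.ndimage import map_coordinates
t,s=pickle.load(open("f0.pkl","rb"))
np.set_printoptions(linewidth=220)
g=t["pixels"].mean(2)
print("top cols v=136..162"); 
for u in (228,234,256,260,265,270,275,280,285,290,295,300,305,310,315,318,335,340,345,350,354): print(u,g[136:166,u-1:u+2].mean(1).astype(int))
g=s["pixels"].mean(2)
# across bar in side: bar dir from (192.5,214) to (235,157)
a=np.array([191.,217.]);b=np.array([235.,157.]);d=(b-a)/np.linalg.norm(b-a);n=np.array([d[1],-d[0]]);n=-n if n[0]<0 else n
print("side n",n,"L",np.linalg.norm(b-a))
for q in np.arange(0,76,4):
    k=np.arange(-12,16); p=np.mean([[map_coordinates(g,[[ (a+d*(q+e)+n*x)[1]],[(a+d*(q+e)+n*x)[0]]],order=1)[0] for x in k] for e in(-1,0,1)],0)
    print(q,(a+d*q).round(1),p.astype(int))
E
```

```text
top cols v=136..162
228 [122 122 120 120 121 128 134 135 130 122 117 119 119 122 123 123 122 122 124 123 124 123 123 123 124 126 123 124 124 124]
234 [122 122 120 120 123 130 134 137 134 122 116 120 117 109 109 118 118 120 125 125 127 126 126 126 127 132 135 136 137 135]
256 [128 138 155 165 155 137 115 108 123 136 136 132 121 106  91  83 101 122 128 136 139 138 140 142 142 140 139 138 139 139]
260 [171 170 171 168 158 145 125 107 117 132 139 137 123 111  96  82  94 119 127 134 138 139 138 139 140 140 139 137 138 139]
265 [170 171 170 173 171 158 140 123 120 129 137 137 134 122 112  96  93 111 122 129 135 137 138 138 140 140 137 137 137 139]
270 [169 170 170 175 172 157 141 130 124 126 134 136 135 123 114 110  97 103 120 129 133 137 137 137 138 140 138 136 136 138]
275 [168 169 170 170 167 158 145 136 127 124 135 139 139 136 125 109  93  97 117 124 132 136 136 137 137 139 138 137 137 137]
280 [171 170 170 170 173 172 156 141 129 122 125 132 137 136 126 116 105  98 108 120 129 135 137 136 136 139 138 138 137 137]
285 [162 169 170 170 174 172 157 141 131 123 127 136 140 141 139 125 111
[... 3399 characters left out ...]
 105  89  88  94  94  86  80  80  79  77  76]
56 [224.1 171.8] [164 168 170 168 168 167 164 157 143 126 115 124 138 141 137 130 119 101  82  76  77  76  68  60  61  69  75  76]
60 [226.5 168.6] [123 121 123 126 135 146 152 157 161 164 153 138 136 137 134 126 113  89  67  66  67  65  63  64  68  68  66  64]
64 [228.8 165.4] [123 124 124 125 124 124 124 119 109 100 107 126 136 137 133 121 106  98  98 100 104 108 108 102  98  98 103 113]
68 [231.2 162.2] [123 124 123 121 116 105  86  79  83  89 101 121 133 136 132 125 118 107  96  88  81  77  77  78  81  91 107 113]
72 [233.6 158.9] [118 107  86  61  46  52  75  90  90  84  90 113 132 133 128 115  97  76  59  51  46  39  33  31  30  33  40  57]
```

```bash
python3 - <<'E'
from h import *
import pickle
from bench import r
t,s=pickle.load(open("f0.pkl","rb"))
o=r.get_obs(); M=R.from_rotvec(o["orientation"]).as_matrix(); print(M.round(3)); z=M[:,2]; print("jaw yaw",np.arctan2(z[1],z[0]))
def cen(f,u0,v0,u1,v1,lvl):
    g=f["pixels"][v0:v1,u0:u1].mean(2); w=np.clip(lvl-g,0,None); yy,xx=np.mgrid[v0:v1,u0:u1]
    print(g.astype(int)); return np.array([(w*xx).sum(),(w*yy).sum()])/w.sum()
a=cen(t,217,135,229,151,105); b=cen(s,184,212,196,231,105); print(a,b,tri(t,a,s,b))
H=onz(t,(222.5,142.7-.108*5.5),.232); L=onz(t,(358,142.7+.108*130),.184); d=H-L; print(H,L,np.linalg.norm(d),d/np.linalg.norm(d)); print("load",H-.09*d/np.linalg.norm(d))
E
```

```text
[[-0.904 -0.001  0.428]
 [-0.428  0.001 -0.904]
 [ 0.    -1.    -0.001]]
jaw yaw -1.1289882411865397
[[124 121 121 120 121 122 122 122 121 122 122 119]
 [121 120 119 120 120 122 120 124 123 119 122 121]
 [120 122 120 119 114 113 112 117 119 120 122 124]
 [121 120 119 117 110  99  95 106 116 121 120 122]
 [121 121 122 117 109  88  80  91 110 116 122 121]
 [122 122 124 119 109  91  76  78  96 108 121 123]
 [123 122 124 119 108  90  73  76  90 109 123 129]
 [123 123 124 117 105  85  72  78 101 120 132 135]
 [123 124 121 117 106  80  70  87 111 127 133 137]
 [123 125 124 119 102  82  67  85 110 122 128 131]
 [121 122 123 116 102  82  72  86 105 117 122 120]
 [124 124 122 121 105  91  87  98 113 118 115 117]
 [123 123 120 119 116 113 107 114 119 120 120 119]
 [121 122 122 120 120 120 123 123 122 120 119 118]
 [121 122 123 121 122 121 122 124 123 124 121 123]
 [123 120 124 125 122 124 125 124 125 124 123 124]]
[[172 174 172 170 169 170 173 174 163 145 132 130]
 [161 159 158 158 163 168 170 165 151 135 132 133]
 [137 136 132 136 144 154 154 143 134 135 134 135]
 [100  95  99 106 119 138 146
[... 391 characters left out ...]
9 115  79  70  72  76  89 108 127 133]
 [124 156 157 120  81  71  71  74  87 112 135 137]
 [146 168 162 126  85  71  71  75  87 117 140 139]
 [162 176 167 136  91  72  71  73  83 113 133 130]
 [174 179 174 150 109  91  83  79  87 110 126 124]
 [177 180 178 167 148 134 119 107 109 118 123 124]
 [178 180 179 180 175 163 148 135 130 124 126 125]
 [178 179 181 184 177 164 155 146 133 125 123 123]]
[223.07739764 142.26247897] [188.4090144  221.18702076] (array([0.64520098, 0.24468783, 0.22352971]), np.float64(0.004849714425683108))
[0.63976655 0.2449179  0.232     ] [ 0.60812635 -0.15209152  0.184     ] 0.40115032131350004 [0.07887366 0.98967743 0.11965589]
load [0.63266792 0.15584693 0.22123097]
```

Call:
send_rows(rows="0 0 0.045 0 0 0;0 0 0.045 0 0 0;0 0 0.04 0 0 0;0.0094 0.0389 0 0 0 0.0761;0.0094 0.0389 0 0 0 0.0761;0.0094 0.0389 0 0 0 0.0761;0.0094 0.0389 0 0 0 0.0761;0.0094 0.0389 0 0 0 0.0761;0.0094 0.0389 0 0 0 0.0761;0.0094 0.0389 0 0 0 0.0761;0.0094 0.0389 0 0 0 0.0761;0.0094 0.0389 0 0 0 0.0761;0.0094 0.0389 0 0 0 0.0761;0.0094 0.0389 0 0 0 0.0761;0.0094 0.0389 0 0 0 0.0761;0.0094 0.0389 0 0 0 0.0761;0.0094 0.0389 0 0 0 0.0761;0.0094 0.0389 0 0 0 0.0761;0.0094 0.0389 0 0 0 0.0761;0 0 0 0 0 0", grip=0.0854, grip_force=40)

```text
clock: 2.2
tcp_pos: [0.4394, 0.0179, 0.3406]
orientation: [-1.252, 1.136, -1.135]
contact_force: [0.4, 1.0, 0.7]
grip_width: 0.0851
```

```bash
cat > st.py <<'E'
from bench import r
from h import *
o=r.get_obs(); M=R.from_rotvec(o["orientation"]).as_matrix(); z=M[:,2]
print(o["clock"],o["tcp_pos"].round(4),"yaw",np.arctan2(z[1],z[0]).round(4),"y-axis",M[:,1].round(4),"z",z.round(3),"F",o["contact_force"].round(2),"M",o["moment"].round(2),"w",round(o["grip_width"],4),"j",o["joints"].round(2))
E
python3 st.py
```

```text
2.2 [0.4394 0.0179 0.3406] yaw 0.0992 y-axis [ 0.001   0.0019 -1.    ] z [0.995 0.099 0.001] F [0.42 1.02 0.68] M [-0.08  0.02  0.01] w 0.0851 j [ 0.42  0.   -0.59  1.87  0.    1.27 -0.07]
```

Call:
send_rows(rows="0 0 -0.035 0 0 0;0 0 -0.035 0 0 0;0 0 -0.035 0 0 0;0 0 -0.03 0 0 0;0 0 -0.02 0 0 0;0 0 -0.015 0 0 0;0 0 0 0 0 0;0 0 0 0 0 0")

```text
clock: 3.0
tcp_pos: [0.4391, 0.0119, 0.1706]
orientation: [-1.25, 1.144, -1.144]
contact_force: [-0.2, -0.1, 1.1]
grip_width: 0.0853
```

```bash
python3 st.py; python3 - <<'E'
from bench import r
from h import *
t=r.grab_frame("top"); s=r.grab_frame("side")
crop(t,270,190,340,250,8,"pics/g1t.png"); crop(s,240,150,310,240,6,"pics/g1s.png")
E
```

```text
3.0 [0.4391 0.0119 0.1706] yaw 0.088 y-axis [-2.e-04  0.e+00 -1.e+00] z [ 0.996  0.088 -0.   ] F [-0.19 -0.12  1.14] M [ 0.02 -0.01  0.04] w 0.0853 j [ 0.38  0.19 -0.6   2.1   0.13  0.89 -0.21]
```

View pics/g1s.png

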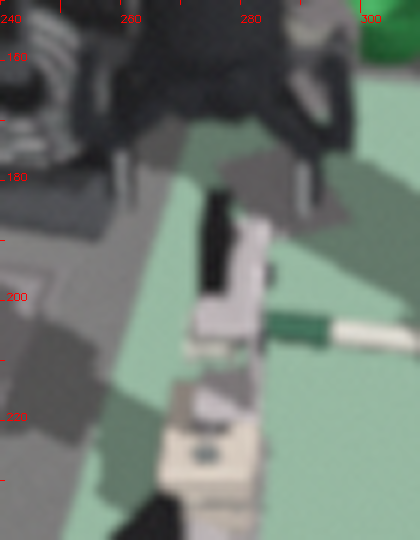

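Call:
send_rows(rows="0 0 0 0 0 0;0 0 0 0 0 0;0 0 0 0 0 0;0 0 0 0 0 0;0 0 0 0 0 0;0 0 0 0 0 0;0 0 0 0 0 0;0 0 0 0 0 0", grip=0, grip_force=60)

```text
clock: 3.9
tcp_pos: [0.4393, 0.0122, 0.1706]
orientation: [-1.249, 1.143, -1.144]
contact_force: [-0.7, 0.5, 5.3]
grip_width: 0.0143
```

```bash
python3 st.py
```

```text
3.9 [0.4393 0.0122 0.1706] yaw 0.0885 y-axis [ 6.e-04 -1.e-04 -1.e+00] z [0.996 0.088 0.001] F [-0.69  0.46  5.28] M [-0.08  0.18  0.02] w 0.0143 j [ 0.38  0.19 -0.6   2.1   0.13  0.89 -0.21]
```

Call:
send_rows(rows="0 0 0.015 0 0 0;0 0 0.03 0 0 0;0 0 0.03 0 0 0;0 0 0.026 0 0 0;0 0 0.01 0 0 0;0.007 0.007 0 0 0 -0.01;0.016 0.016 0 0 0 -0.02;0.02 0.021 0 0 0 -0.02;0.02 0.021 0 0 0 -0.024;0.02 0.021 0 0 0 -0.024;0.02 0.021 0 0.01 -0.0008 -0.024;0.016 0.016 0 0.02 -0.0016 -0.024;0.012 0.012 0 0.03 -0.0024 -0.022;0.008 0.008 0 0.03 -0.0024 0;0 0 0 0.03 -0.0024 0;0 0 0 0 0 0;0 0 0 0 0 0", grip_force=80)

```text
clock: 5.6
tcp_pos: [0.5775, 0.1533, 0.2811]
orientation: [-1.077, 1.318, -1.182]
contact_force: [0.1, 0.1, -5.1]
grip_width: 0.0136
```

```bash
python3 st.py; python3 - <<'E'
from bench import r
from h import *
import pickle
t=r.grab_frame("top"); s=r.grab_frame("side"); pickle.dump((t,s),open("f1.pkl","wb"))
crop(t,215,120,315,220,6,"pics/h1t.png"); crop(s,160,120,280,260,5,"pics/h1s.png")
E
```

```text
5.6 [0.5775 0.1533 0.2811] yaw -0.0815 y-axis [ 0.0108  0.1181 -0.9929] z [ 0.997 -0.081  0.001] F [ 0.12  0.06 -5.05] M [-0.22 -0.02  0.03] w 0.0136 j [ 0.21  0.34 -0.66  1.66  0.11  1.15 -0.53]
```

View pics/h1s.png

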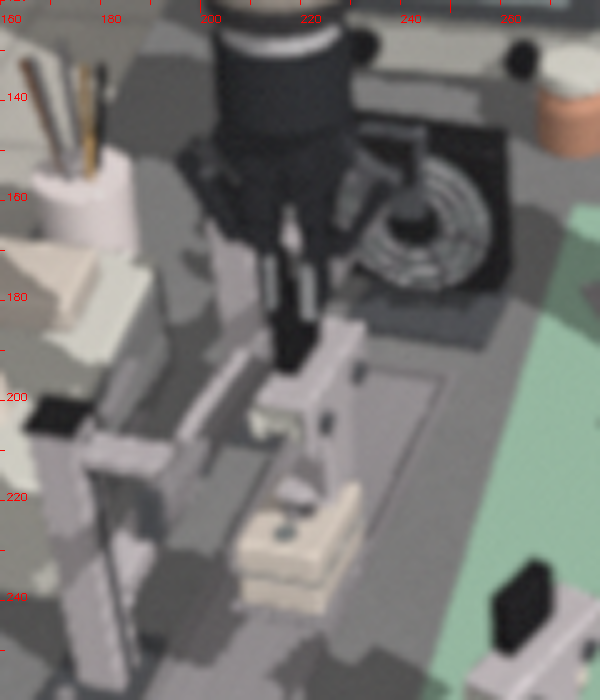

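View pics/h1t.png

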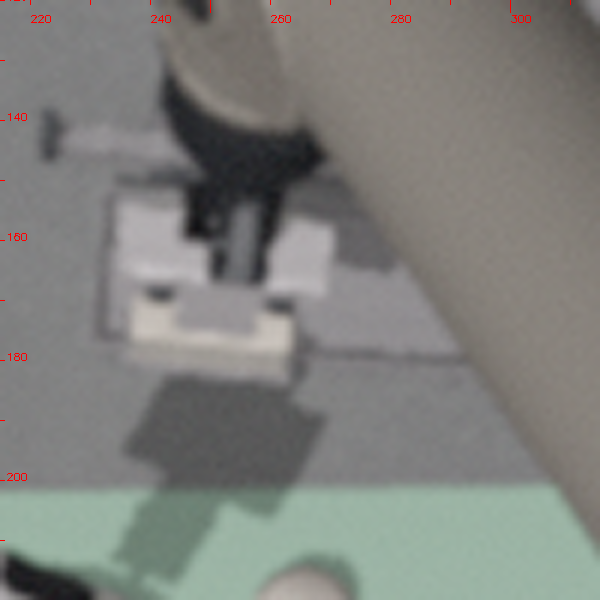

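```bash
python3 - <<'E'
from h import *
import pickle
t,s=pickle.load(open("f0.pkl","rb"))
p,d1=ray(t,(228,142.7)); _,d2=ray(t,(350,155.9)); n=np.cross(d1,d2)
a=np.array([191.,217.]);b=np.array([235.,157.]);d=(b-a)/np.linalg.norm(b-a);nn=np.array([.806,.591])
for q,x in ((16,-2.2),(20,-2.1),(24,-2.1),(48,.8),(56,.6),(68,.6)):
    c,e=ray(s,a+d*q+nn*x); print(q,c+e*(n@(p-c))/(n@e))
H=np.array([.63977,.24492,.232]);u=np.array([.0789,.9897,.1197])
for l in (.06,.15,.3,.39):
    P=H-u*l; uv=proj(s,P)-a; print(l,P,proj(s,P),"q",uv@d,"x",uv@nn)
E
```

```text
16 [0.62197326 0.2105832  0.26788182]
20 [0.62106433 0.1910273  0.26377889]
24 [0.61977249 0.17248314 0.26103161]
48 [ 0.62269888 -0.00148846  0.19524435]
56 [ 0.61895424 -0.04457652  0.19083694]
68 [ 0.61427907 -0.11947488  0.17829828]
0.06 [0.635036 0.185538 0.224818] [198.60394088 208.24547328] q 11.556388420570384 x 0.9548510603338047
0.15 [0.627935 0.096465 0.214045] [209.62118267 192.66126504] q 30.638768268302908 x 0.624480875258216
0.3 [ 0.6161  -0.05199  0.19609] [225.8646065  169.68447065] q 58.773140675266845 x 0.13739499324335117
0.39 [ 0.608999 -0.141063  0.185317] [234.53278275 157.42308378] q 73.78682877240186 x -0.1225345834077953
```

```bash
python3 - <<'E'
from h import *
import pickle
t,s=pickle.load(open("f0.pkl","rb"))
for uv in ((258,136),(258,141),(330,141),(330,145)):
    print(uv,[ (z,proj(s,onz(t,uv,z)).round(0).tolist()) for z in (0,.05,.1,.15,.2,.24)])
crop(s,155,150,245,265,6,"pics/rs3.png");a=cv2.imread("pics/rs3.png");cv2.imwrite("pics/rs3.png",np.clip(a*1.4-20,0,255).astype(np.uint8))
E
```

```text
(258, 136) [(0, [175.0, 250.0]), (0.05, [179.0, 239.0]), (0.1, [183.0, 228.0]), (0.15, [188.0, 217.0]), (0.2, [192.0, 205.0]), (0.24, [196.0, 194.0])]
(258, 141) [(0, [181.0, 251.0]), (0.05, [185.0, 240.0]), (0.1, [189.0, 229.0]), (0.15, [193.0, 217.0]), (0.2, [197.0, 205.0]), (0.24, [201.0, 195.0])]
(330, 141) [(0, [203.0, 203.0]), (0.05, [206.0, 194.0]), (0.1, [209.0, 185.0]), (0.15, [213.0, 175.0]), (0.2, [217.0, 165.0]), (0.24, [220.0, 156.0])]
(330, 145) [(0, [207.0, 204.0]), (0.05, [210.0, 195.0]), (0.1, [213.0, 185.0]), (0.15, [217.0, 176.0]), (0.2, [220.0, 165.0]), (0.24, [223.0, 157.0])]
```

View pics/rs3.png

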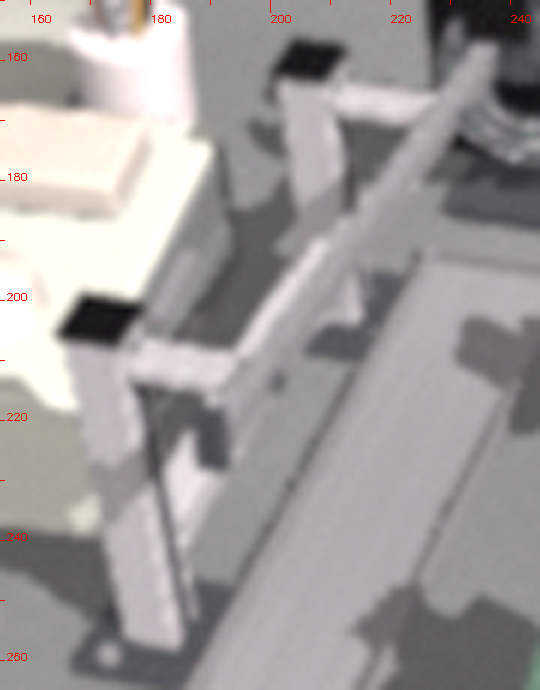

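```bash
python3 - <<'E'
from h import *
import pickle
from scipy.ndimage import map_coordinates
t,s=pickle.load(open("f0.pkl","rb"))
gt=t["pixels"].mean(2); gs=s["pixels"].mean(2)
u=np.arange(348,366,.5); print(list(zip(u,map_coordinates(gt,[142.7+.108*(u-228),u],order=1).astype(int))))
u=np.arange(217,232,.5); print(list(zip(u,map_coordinates(gt,[142.7+.108*(u-228),u],order=1).astype(int))))
a=np.array([191.,217.]);b=np.array([235.,157.]);d=(b-a)/np.linalg.norm(b-a);n=np.array([.806,.591])
for x in (0,.5,1):
    q=np.arange(66,84,.5); p=a+d*q[:,None]+n*x; print(x,list(zip(q,map_coordinates(gs,[p[:,1],p[:,0]],order=1).astype(int))))
E
```

```text
[(np.float64(348.0), np.int64(137)), (np.float64(348.5), np.int64(137)), (np.float64(349.0), np.int64(136)), (np.float64(349.5), np.int64(135)), (np.float64(350.0), np.int64(134)), (np.float64(350.5), np.int64(135)), (np.float64(351.0), np.int64(135)), (np.float64(351.5), np.int64(136)), (np.float64(352.0), np.int64(136)), (np.float64(352.5), np.int64(135)), (np.float64(353.0), np.int64(135)), (np.float64(353.5), np.int64(135)), (np.float64(354.0), np.int64(135)), (np.float64(354.5), np.int64(137)), (np.float64(355.0), np.int64(139)), (np.float64(355.5), np.int64(140)), (np.float64(356.0), np.int64(141)), (np.float64(356.5), np.int64(137)), (np.float64(357.0), np.int64(133)), (np.float64(357.5), np.int64(121)), (np.float64(358.0), np.int64(109)), (np.float64(358.5), np.int64(89)), (np.float64(359.0), np.int64(69)), (np.float64(359.5), np.int64(52)), (np.float64(360.0), np.int64(35)), (np.float64(360.5), np.int64(28)), (np.float64(361.0), np.int64(21)), (np.float64(361.5), np.int64(23)), (np.float64(362.0), np.int64(25)), (np.float64(362.5), np.int64(29)), (np.float64(363.0), np.int64
[... 4293 characters left out ...]
, np.int64(131)), (np.float64(74.0), np.int64(127)), (np.float64(74.5), np.int64(116)), (np.float64(75.0), np.int64(104)), (np.float64(75.5), np.int64(86)), (np.float64(76.0), np.int64(68)), (np.float64(76.5), np.int64(53)), (np.float64(77.0), np.int64(44)), (np.float64(77.5), np.int64(36)), (np.float64(78.0), np.int64(34)), (np.float64(78.5), np.int64(34)), (np.float64(79.0), np.int64(33)), (np.float64(79.5), np.int64(32)), (np.float64(80.0), np.int64(31)), (np.float64(80.5), np.int64(32)), (np.float64(81.0), np.int64(31)), (np.float64(81.5), np.int64(30)), (np.float64(82.0), np.int64(33)), (np.float64(82.5), np.int64(33)), (np.float64(83.0), np.int64(33)), (np.float64(83.5), np.int64(35))]
```

```bash
python3 - <<'E'
from h import *
import pickle
t,s=pickle.load(open("f0.pkl","rb"))
a=np.array([191.,217.]);b=np.array([235.,157.]);d=(b-a)/np.linalg.norm(b-a);n=np.array([.806,.591])
S,e=tri(t,(358.5,156.8),s,a+d*75.3+n*.5);print(S,e)
for zz in (.176,.18,.184):
    S=onz(t,(358.5,156.8),zz); H=onz(t,(223,142.2),zz+.0479); u=H-S; L=np.linalg.norm(u); u/=L
    print(zz,S,H,L,u,"load",S+.31*u)
E
```

```text
[ 0.60837465 -0.15434121  0.180242  ] 0.0016301194486615315
0.176 [ 0.61072064 -0.15524792  0.176     ] [0.64264912 0.24459022 0.2239    ] 0.40396085641479307 [0.07903853 0.98979426 0.11857585] load [0.63522259 0.1515883  0.21275851]
0.18 [ 0.60932171 -0.15440768  0.18      ] [0.64107651 0.24403984 0.2279    ] 0.4025707385454485 [0.07888004 0.98975777 0.1189853 ] load [0.63377452 0.15241723 0.21688544]
0.184 [ 0.60792278 -0.15356744  0.184     ] [0.6395039  0.24348945 0.2319    ] 0.401180699359367 [0.07872042 0.98972083 0.11939757] load [0.63232611 0.15324602 0.22101325]
```

Call:
send_rows(rows="0 0 -0.004 0 0 0;0.01 -0.0008 0 0 0 0;0.012 -0.001 0 0 0 0;0.012 -0.001 0 0 0 0;0.012 -0.001 0 0 0 0;0.0095 -0.0008 0 0 0 0;0 0 0 0 0 0;0 0 0 0 0 0")

```text
clock: 6.5
tcp_pos: [0.6334, 0.1508, 0.277]
orientation: [-1.077, 1.318, -1.179]
contact_force: [-0.1, 0.2, -5.4]
grip_width: 0.0134
```

```bash
python3 st.py; python3 - <<'E'
from bench import r
from h import *
import pickle
t=r.grab_frame("top"); s=r.grab_frame("side"); pickle.dump((t,s),open("f2.pkl","wb"))
crop(s,160,120,260,240,6,"pics/h2s.png")
crop(t,215,120,315,180,7,"pics/h2t.png")
E
```

```text
6.5 [0.6334 0.1508 0.277 ] yaw -0.0794 y-axis [ 0.0101  0.1198 -0.9927] z [ 0.997 -0.079  0.001] F [-0.14  0.16 -5.44] M [-0.27  0.06 -0.04] w 0.0134 j [ 0.18  0.44 -0.63  1.54  0.16  1.19 -0.53]
```

View pics/h2s.png

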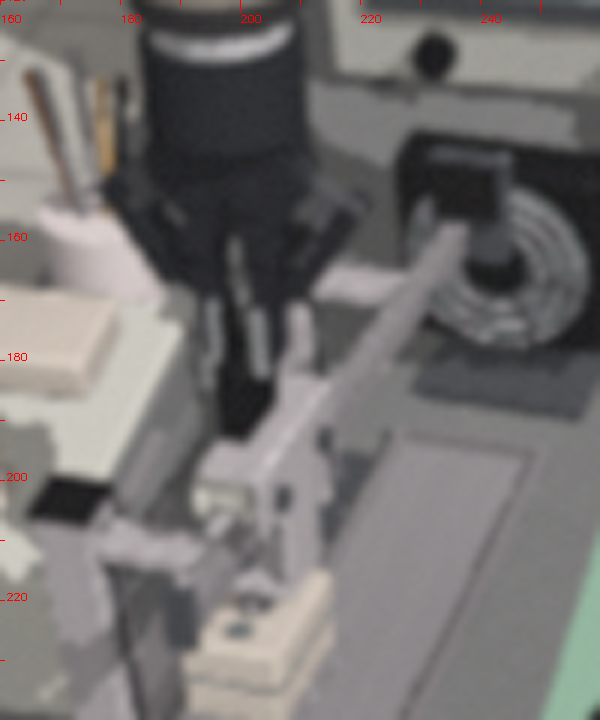

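View pics/h2t.png

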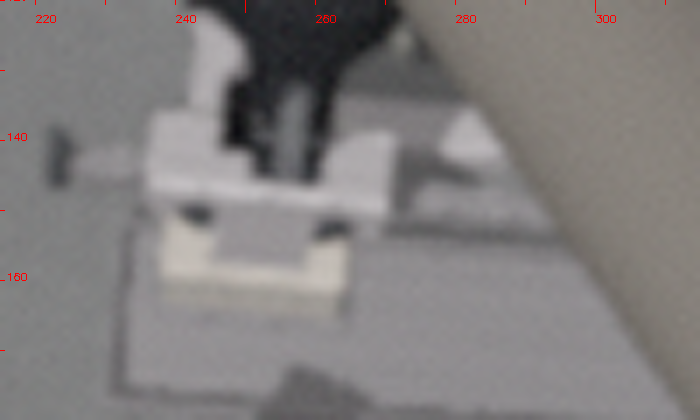

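Call:
send_rows(rows="0 0 -0.005 0 0 0;0 0 -0.004 0 0 0;0 0 0 0 0 0")

```text
clock: 6.9
tcp_pos: [0.6328, 0.1502, 0.2673]
orientation: [-1.078, 1.318, -1.18]
contact_force: [-0.6, 0.1, -5.7]
grip_width: 0.0138
```

Call:
send_rows(rows="0 0 -0.002 0 0 0;0 0 0 0 0 0")

```text
clock: 7.1
tcp_pos: [0.6334, 0.1505, 0.2661]
orientation: [-1.077, 1.317, -1.18]
contact_force: [0.6, -0.2, -4.9]
grip_width: 0.0135
```

Call:
send_rows(rows="0 0 -0.002 0 0 0;0 0 0 0 0 0")

```text
clock: 7.3
tcp_pos: [0.6334, 0.1506, 0.2641]
orientation: [-1.077, 1.317, -1.18]
contact_force: [-0.3, -0.8, -5.9]
grip_width: 0.0134
```

Call:
send_rows(rows="0 0 -0.002 0 0 0;0 0 0 0 0 0")

```text
clock: 7.5
tcp_pos: [0.6334, 0.1506, 0.262]
orientation: [-1.077, 1.317, -1.18]
contact_force: [-0.1, -0.1, -6.0]
grip_width: 0.0135
```

Call:
send_rows(rows="0 0 -0.0015 0 0 0;0 0 0 0 0 0")

```text
clock: 7.7
tcp_pos: [0.6334, 0.1505, 0.2605]
orientation: [-1.077, 1.317, -1.18]
contact_force: [0.1, -0.8, -6.1]
grip_width: 0.0142
```

Call:
send_rows(rows="0 0 -0.0015 0 0 0;0 0 0 0 0 0")

```text
clock: 7.9
tcp_pos: [0.6334, 0.1505, 0.2591]
orientation: [-1.077, 1.317, -1.18]
contact_force: [-0.5, -0.7, -5.3]
grip_width: 0.0135
```

Call:
send_rows(rows="0 0 -0.0015 0 0 0;0 0 0 0 0 0")

```text
clock: 8.1
tcp_pos: [0.6337, 0.1505, 0.2577]
orientation: [-1.076, 1.317, -1.18]
contact_force: [1.6, 0.4, -4.7]
grip_width: 0.0134
```

Call:
send_rows(rows="0 0 -0.0015 0 0 0;0 0 0 0 0 0")

```text
clock: 8.3
tcp_pos: [0.6339, 0.1506, 0.2564]
orientation: [-1.076, 1.316, -1.18]
contact_force: [1.1, 0.4, -4.7]
grip_width: 0.0134
```

Call:
send_rows(rows="0 0 -0.001 0 0 0;0 0 0 0 0 0")

```text
clock: 8.5
tcp_pos: [0.634, 0.1507, 0.2559]
orientation: [-1.075, 1.316, -1.18]
contact_force: [1.3, -0.5, -2.4]
grip_width: 0.0138
```

Call:
send_rows(rows="0.0015 0 0 0 0 0;0 0 -0.001 0 0 0;0 0 0 0 0 0")

```text
clock: 8.8
tcp_pos: [0.635, 0.1512, 0.2558]
orientation: [-1.076, 1.316, -1.179]
contact_force: [-3.4, -1.8, 6.1]
grip_width: 0.0132
```

Call:
send_rows(rows="0.0005 0 -0.001 0 0 0;0 0 0 0 0 0")

```text
clock: 9.0
tcp_pos: [0.6354, 0.1514, 0.2557]
orientation: [-1.076, 1.316, -1.179]
contact_force: [-5.4, -2.4, 10.4]
grip_width: 0.0134
```

```bash
python3 st.py
```

```text
9.0 [0.6354 0.1514 0.2557] yaw -0.079 y-axis [ 0.012   0.1203 -0.9927] z [ 0.997 -0.079  0.003] F [-5.4  -2.37 10.39] M [-0.33  1.44  0.12] w 0.0134 j [ 0.18  0.46 -0.63  1.56  0.17  1.15 -0.53]
```

Call:
send_rows(rows="-0.001 0 0.001 0 0 0;0 0 0 0 0 0")

```text
clock: 9.2
tcp_pos: [0.6347, 0.1513, 0.2557]
orientation: [-1.075, 1.316, -1.18]
contact_force: [-3.0, -0.5, 6.7]
grip_width: 0.0137
```

```bash
python3 st.py; python3 - <<'E'
from bench import r
from h import *
import pickle
t=r.grab_frame("top"); s=r.grab_frame("side"); pickle.dump((t,s),open("f3.pkl","wb"))
crop(s,160,150,250,260,7,"pics/h3s.png")
E
```

```text
9.2 [0.6347 0.1513 0.2557] yaw -0.0792 y-axis [ 0.0126  0.1203 -0.9927] z [ 0.997 -0.079  0.003] F [-2.98 -0.48  6.67] M [-0.12  0.77  0.09] w 0.0137 j [ 0.18  0.45 -0.63  1.56  0.17  1.15 -0.53]
```

View pics/h3s.png

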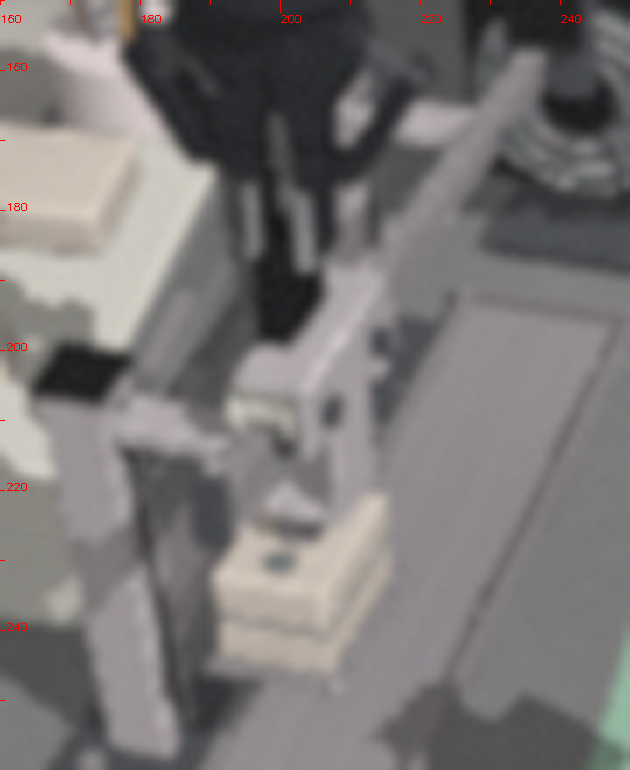

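Call:
send_rows(rows="0 0 0.0005 0 0 0;0 0 0 0 0 0;0 0 0 0 0 0;0 0 0 0 0 0;0 0 0 0 0 0;0 0 0 0 0 0;0 0 0 0 0 0;0 0 0 0 0 0", grip=0.07)

```text
clock: 10.1
tcp_pos: [0.6345, 0.1506, 0.2548]
orientation: [-1.077, 1.317, -1.18]
contact_force: [0.8, -0.1, -1.0]
grip_width: 0.0702
```

```bash
python3 st.py; python3 - <<'E'
from bench import r
from h import *
s=r.grab_frame("side")
crop(s,160,130,260,260,5,"pics/h4s.png")
E
```

```text
10.1 [0.6345 0.1506 0.2548] yaw -0.0796 y-axis [ 0.0112  0.1196 -0.9928] z [ 0.997 -0.08   0.002] F [ 0.82 -0.12 -1.02] M [-0.18  0.03 -0.03] w 0.0702 j [ 0.18  0.46 -0.63  1.56  0.17  1.15 -0.53]
```

View pics/h4s.png

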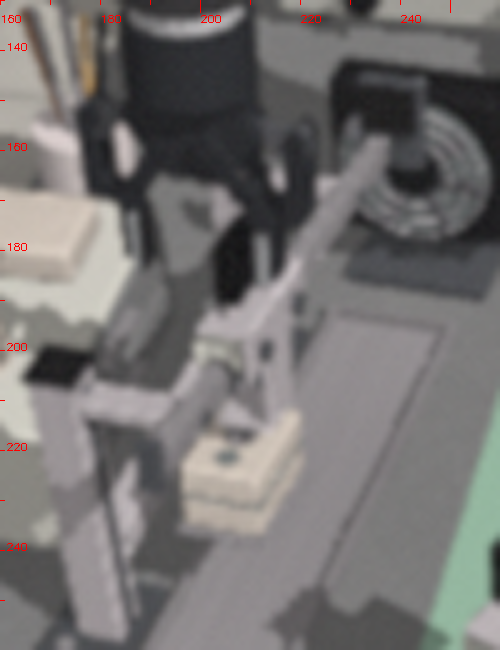

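Call:
send_rows(rows="0 0 0 0 0 0;0 0 0 0 0 0;0 0 0 0 0 0;0 0 0 0 0 0;0 0 0 0 0 0;0 0 0 0 0 0;0 0 0 0 0 0;0 0 0 0 0 0;0 0 0 0 0 0;0 0 0 0 0 0")

```text
clock: 11.15
tcp_pos: [0.6345, 0.1506, 0.2548]
orientation: [-1.077, 1.317, -1.18]
contact_force: [-0.1, -0.6, 0.4]
grip_width: 0.0701
```

```bash
python3 st.py; python3 - <<'E'
from bench import r
from h import *
s=r.grab_frame("side")
crop(s,160,130,260,260,5,"pics/h5s.png")
E
```

```text
11.15 [0.6345 0.1506 0.2548] yaw -0.0796 y-axis [ 0.0112  0.1196 -0.9928] z [ 0.997 -0.08   0.002] F [-0.06 -0.65  0.35] M [-0.13  0.03 -0.02] w 0.0701 j [ 0.18  0.46 -0.63  1.56  0.17  1.15 -0.53]
```

View pics/h5s.png

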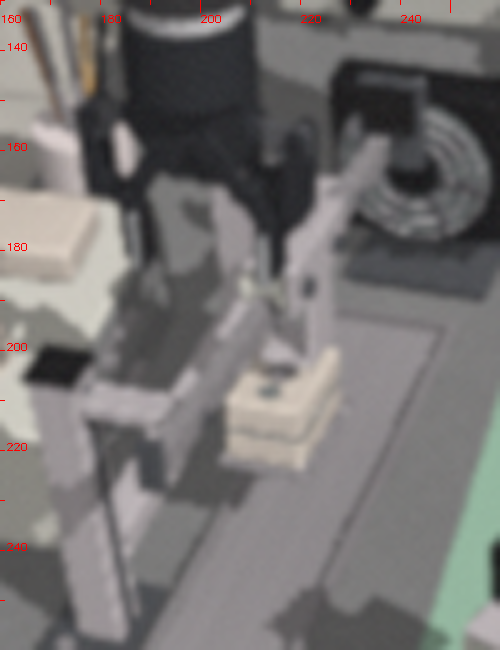

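Call:
send_rows(rows="0 0 0.03 0 0 0;0 0 0.03 0 0 0;0 0 0.025 -0.03 0.0024 0;0 0 0 -0.03 0.0024 0;0 0 0 -0.03 0.0024 0;0 0 0 -0.0296 0.0024 0;-0.0205 0.0097 0 0 0 -0.0357;-0.0205 0.0097 0 0 0 -0.0357;-0.0205 0.0097 0 0 0 -0.0357;-0.0205 0.0097 0 0 0 -0.0357;-0.0205 0.0097 0 0 0 -0.0357;-0.0205 0.0097 0 0 0 -0.0357;-0.0205 0.0097 0 0 0 -0.0357;-0.0205 0.0097 0 0 0 -0.0357;-0.0205 0.0097 0 0 0 -0.0357;-0.0205 0.0097 0 0 0 -0.0357;0 0 0 0 0 0;0 0 0 0 0 0")

```text
clock: 13.0
tcp_pos: [0.4292, 0.2474, 0.3391]
orientation: [-0.971, 1.52, -1.524]
contact_force: [1.0, -0.8, -0.0]
grip_width: 0.0703
```

```bash
python3 st.py; python3 - <<'E'
from bench import r
from h import *
import pickle
s=r.grab_frame("side");t=r.grab_frame("top")
pickle.dump((t,s),open("f4.pkl","wb"))
crop(s,160,120,290,270,4,"pics/h6s.png")
crop(t,190,120,390,240,4,"pics/h6t.png")
E
```

```text
13.0 [0.4292 0.2474 0.3391] yaw -0.4348 y-axis [ 0.001  -0.0018 -1.    ] z [ 0.907 -0.421  0.002] F [ 1.03 -0.82 -0.04] M [ 0.01  0.02 -0.02] w 0.0703 j [-0.03  0.13 -0.68  1.76  0.09  1.28 -1.16]
```

View pics/h6s.png

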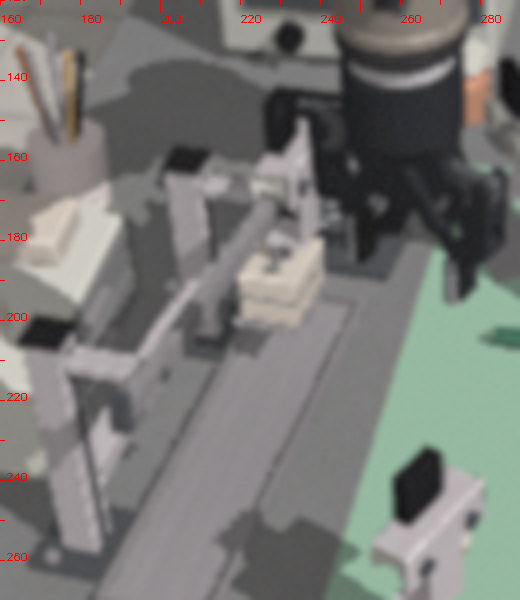

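View pics/h6t.png

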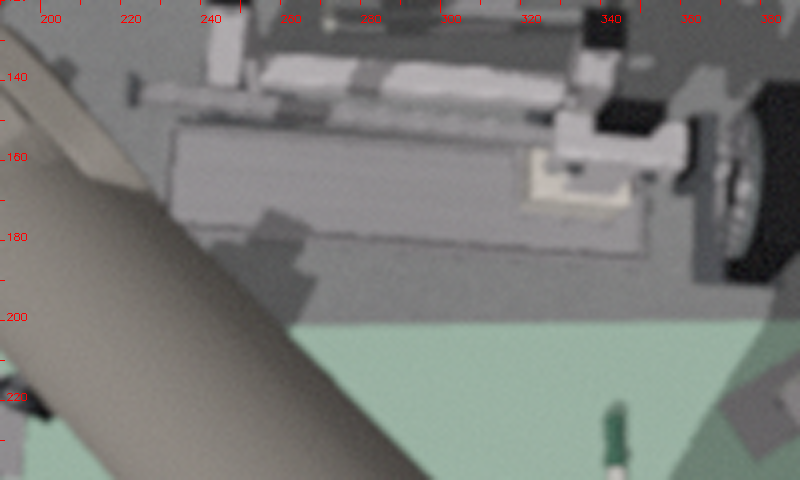

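Call:
send_rows(rows="0 0 -0.02 0 0 0;0 0 -0.035 0 0 0;0 0 -0.035 0 0 0;0 0 -0.035 0 0 0;0 0 -0.025 0 0 0;0 0 -0.015 0 0 0;0 0 -0.004 0 0 0;0 0 0 0 0 0;0 0 0 0 0 0", grip=0.0854)

```text
clock: 14.0
tcp_pos: [0.4303, 0.2478, 0.1716]
orientation: [-0.967, 1.522, -1.524]
contact_force: [-0.3, -0.4, 0.7]
grip_width: 0.0856
```

```bash
python3 st.py; python3 - <<'E'
from bench import r
from h import *
s=r.grab_frame("side")
crop(s,210,190,310,310,5,"pics/g2s.png")
E
```

```text
14.0 [0.4303 0.2478 0.1716] yaw -0.4369 y-axis [ 2.6e-03  4.0e-04 -1.0e+00] z [ 0.906 -0.423  0.002] F [-0.31 -0.35  0.73] M [-0.01  0.02  0.03] w 0.0856 j [-0.09  0.3  -0.66  1.98  0.22  0.93 -1.3 ]
```

View pics/g2s.png

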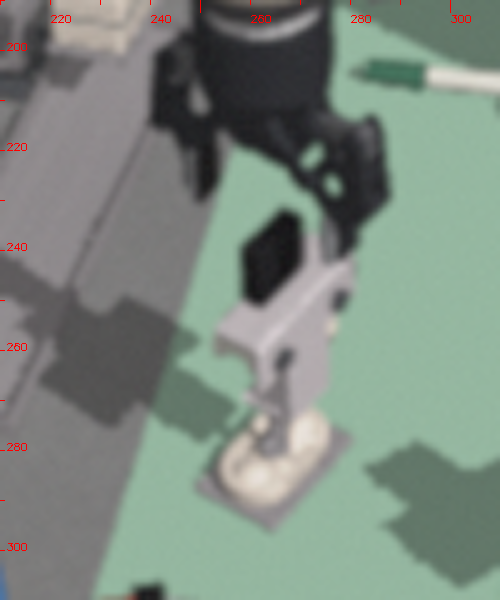

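Call:
send_rows(rows="0 0 0 0 0 0;0 0 0 0 0 0;0 0 0 0 0 0;0 0 0 0 0 0;0 0 0 0 0 0;0 0 0 0 0 0;0 0 0 0 0 0;0 0 0 0 0 0", grip=0, grip_force=80)

```text
clock: 14.85
tcp_pos: [0.4296, 0.2481, 0.1712]
orientation: [-0.968, 1.522, -1.523]
contact_force: [-1.0, 1.0, 5.5]
grip_width: 0.0132
```

```bash
python3 st.py
```

```text
14.85 [0.4296 0.2481 0.1712] yaw -0.4361 y-axis [ 2.e-03  3.e-04 -1.e+00] z [ 0.906 -0.422  0.002] F [-1.    1.01  5.52] M [0.13 0.35 0.05] w 0.0132 j [-0.09  0.3  -0.66  1.98  0.22  0.93 -1.3 ]
```

Call:
send_rows(rows="0 0 0.015 0 0 0;0 0 0.03 0 0 0;0 0 0.03 0 0 0;0 0 0.02 0 0 0;0 0 0.006 0 0 0;0.007 -0.0043 0 0 0 0.0206;0.015 -0.0093 0 0 0 0.042;0.018 -0.0111 0 0 0 0.042;0.02 -0.0124 0 0 0 0.042;0.02 -0.0124 0 0 0 0.042;0.02 -0.0124 0 0 0 0.042;0.018 -0.0111 0 0 0 0.042;0.015 -0.0093 0 0 0 0.042;0.012 -0.0074 0 0 0 0.042;0.005 -0.003 0 0.03 -0.0024 0;0 0 0 0.03 -0.0024 0;0 0 0 0.03 -0.0024 0;0 0 0 0.03 -0.0024 0;0 0 0 0 0 0;0 0 0 0 0 0")

```text
clock: 16.85
tcp_pos: [0.5793, 0.1547, 0.2718]
orientation: [-1.076, 1.317, -1.18]
contact_force: [-0.0, 0.3, -2.7]
grip_width: 0.0132
```

```bash
python3 st.py; python3 - <<'E'
from bench import r
from h import *
s=r.grab_frame("side")
crop(s,160,120,280,260,5,"pics/i1s.png")
E
```

```text
16.85 [0.5793 0.1547 0.2718] yaw -0.0804 y-axis [ 0.0112  0.1197 -0.9928] z [ 0.997 -0.08   0.002] F [-0.02  0.28 -2.73] M [-0.27 -0.   -0.03] w 0.0132 j [ 0.21  0.35 -0.66  1.67  0.12  1.13 -0.54]
```

View pics/i1s.png

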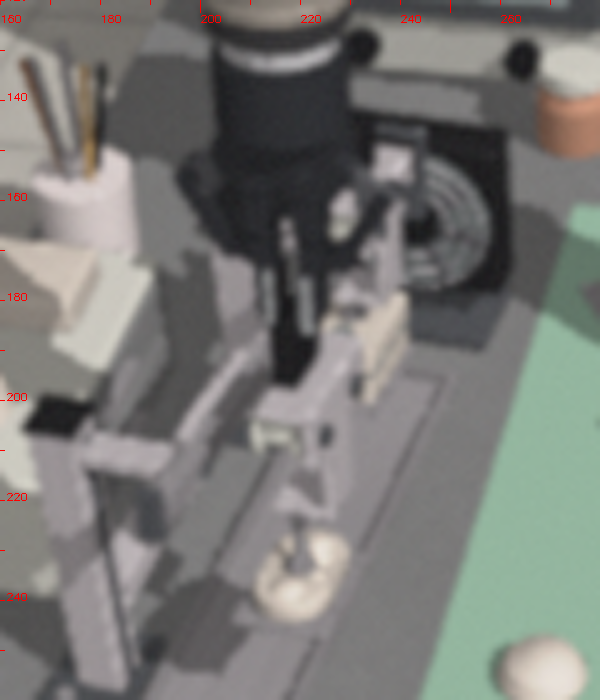

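Call:
send_rows(rows="0.01 -0.0008 0 0 0 0;0.012 -0.001 0 0 0 0;0.012 -0.001 0 0 0 0;0.012 -0.001 0 0 0 0;0.009 -0.0008 0 0 0 0;0 0 0 0 0 0;0 0 -0.005 0 0 0;0 0 -0.005 0 0 0;0 0 0 0 0 0;0 0 0 0 0 0")

```text
clock: 17.9
tcp_pos: [0.6341, 0.1503, 0.2616]
orientation: [-1.077, 1.317, -1.18]
contact_force: [-0.6, 0.8, -2.5]
grip_width: 0.013
```

Call:
send_rows(rows="0 0 -0.002 0 0 0;0 0 0 0 0 0")

```text
clock: 18.1
tcp_pos: [0.6344, 0.1502, 0.2597]
orientation: [-1.076, 1.317, -1.18]
contact_force: [0.3, 0.2, -4.2]
grip_width: 0.0136
```

Call:
send_rows(rows="0 0 -0.002 0 0 0;0 0 0 0 0 0")

```text
clock: 18.3
tcp_pos: [0.6344, 0.1502, 0.2576]
orientation: [-1.077, 1.317, -1.18]
contact_force: [0.6, 0.0, -3.7]
grip_width: 0.0133
```

Call:
send_rows(rows="0 0 -0.001 0 0 0;0 0 0 0 0 0")

```text
clock: 18.5
tcp_pos: [0.6346, 0.1503, 0.2567]
orientation: [-1.076, 1.317, -1.18]
contact_force: [0.1, 0.2, -2.6]
grip_width: 0.0136
```

Call:
send_rows(rows="0 0 -0.001 0 0 0;0 0 0 0 0 0")

```text
clock: 18.7
tcp_pos: [0.6348, 0.1504, 0.2564]
orientation: [-1.075, 1.317, -1.18]
contact_force: [-0.2, -0.7, -0.9]
grip_width: 0.0135
```

Call:
send_rows(rows="0 0 -0.0005 0 0 0;0 0 0 0 0 0")

```text
clock: 18.9
tcp_pos: [0.6349, 0.1505, 0.2562]
orientation: [-1.075, 1.316, -1.18]
contact_force: [-1.1, -0.9, 4.2]
grip_width: 0.0132
```

```bash
python3 st.py; python3 - <<'E'
from bench import r
from h import *
s=r.grab_frame("side")
crop(s,160,120,280,260,5,"pics/i2s.png")
E
```

```text
18.9 [0.6349 0.1505 0.2562] yaw -0.08 y-axis [ 0.0124  0.1202 -0.9927] z [ 0.997 -0.08   0.003] F [-1.09 -0.89  4.19] M [-0.29  0.38  0.05] w 0.0132 j [ 0.18  0.46 -0.63  1.56  0.17  1.15 -0.53]
```

View pics/i2s.png

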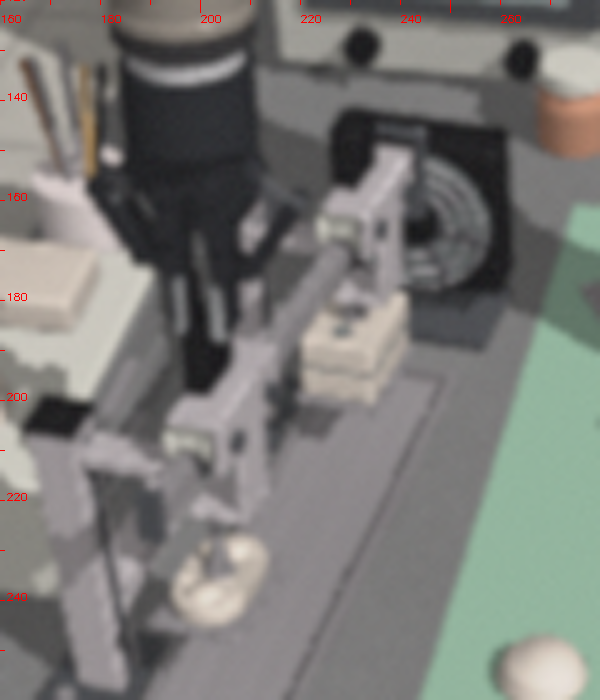

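Call:
send_rows(rows="0 0 0 0 0 0;0 0 0 0 0 0;0 0 0 0 0 0;0 0 0 0 0 0;0 0 0 0 0 0;0 0 0 0 0 0;0 0 0 0 0 0;0 0 0 0 0 0;0 0 0 0 0 0;0 0 0 0 0 0;0 0 0 0 0 0;0 0 0 0 0 0;0 0 0 0 0 0;0 0 0 0 0 0;0 0 0 0 0 0;0 0 0 0 0 0;0 0 0 0 0 0;0 0 0 0 0 0;0 0 0 0 0 0;0 0 0 0 0 0", grip=0.07)

```text
clock: 20.95
tcp_pos: [0.6345, 0.1503, 0.2553]
orientation: [-1.076, 1.317, -1.18]
contact_force: [0.9, 0.1, -0.4]
grip_width: 0.0698
```

Call:
send_rows(rows="0 0 0.02 0 0 0;0 0 0.04 0 0 0;0 0 0.04 0 0 0;-0.02 0.02 0 0 0 0;-0.04 0.04 0 0 0 0;-0.04 0.04 0 0 0 0;-0.04 0.04 0 0 0 0;-0.02 0.03 0 0 0 0;0 0 0 0 0 0;0 0 0 0 0 0;0 0 0 0 0 0;0 0 0 0 0 0;0 0 0 0 0 0;0 0 0 0 0 0;0 0 0 0 0 0;0 0 0 0 0 0;0 0 0 0 0 0;0 0 0 0 0 0;0 0 0 0 0 0;0 0 0 0 0 0")

```text
clock: 22.95
tcp_pos: [0.4884, 0.3064, 0.3553]
orientation: [-1.076, 1.317, -1.18]
contact_force: [0.1, 0.8, -0.3]
grip_width: 0.07
```

```bash
python3 st.py; python3 - <<'E'
from bench import r
from h import *
import pickle
s=r.grab_frame("side");t=r.grab_frame("top")
pickle.dump((t,s),open("f5.pkl","wb"))
crop(s,160,120,290,270,4,"pics/j1s.png")
crop(t,60,110,460,260,2,"pics/j1t.png")
crop(t,240,120,390,190,5,"pics/j2t.png")
E
```

```text
22.95 [0.4884 0.3064 0.3553] yaw -0.0799 y-axis [ 0.0112  0.12   -0.9927] z [ 0.997 -0.08   0.002] F [ 0.08  0.84 -0.28] M [-0.15 -0.02  0.04] w 0.07 j [ 0.    0.25 -0.74  1.62  0.09  1.25 -0.82]
```

View pics/j1s.png

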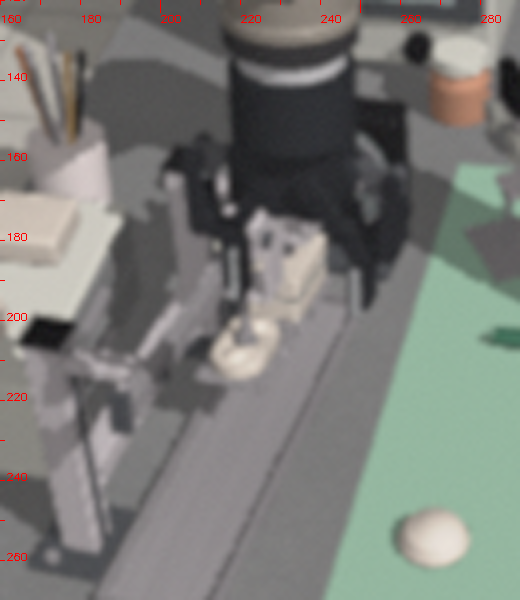

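View pics/j2t.png

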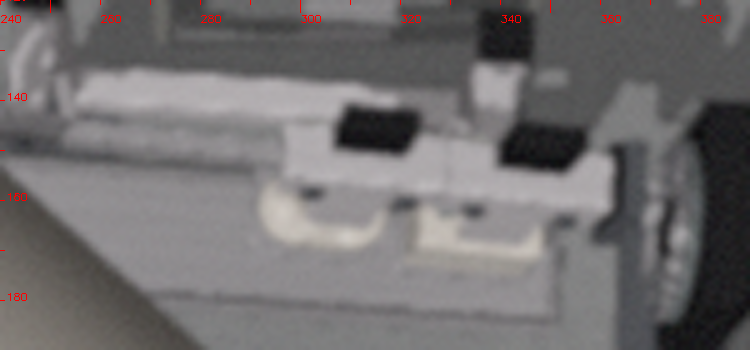

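Call:
send_rows(rows="-0.02 0 0.02 0 0 0;-0.03 0 0.02 0 0 0;-0.03 0 0.02 0 0 0;-0.02 0 0 0 0 0;0 0 0 0 0 0;0 0 0 0 0 0;0 0 0 0 0 0;0 0 0 0 0 0;0 0 0 0 0 0;0 0 0 0 0 0;0 0 0 0 0 0;0 0 0 0 0 0;0 0 0 0 0 0;0 0 0 0 0 0;0 0 0 0 0 0;0 0 0 0 0 0;0 0 0 0 0 0;0 0 0 0 0 0")

```text
clock: 24.85
tcp_pos: [0.3885, 0.3064, 0.4154]
orientation: [-1.076, 1.317, -1.18]
contact_force: [-0.4, 0.2, -0.2]
grip_width: 0.0701
```

```bash
python3 - <<'E'
from bench import r
from h import *
import pickle
s=r.grab_frame("side");t=r.grab_frame("top")
t0=pickle.load(open("f5.pkl","rb"))[0]
crop(s,160,120,290,270,4,"pics/k1s.png")
cv2.imwrite("pics/k1t.png",t["pixels"][:,:,::-1])
g=t["pixels"].max(2).astype(float);
u,c=np.array([.0789,.9897,.119]),np.array([.6105,-.1550,.1765])
def cen(f,u0,v0,u1,v1):
    g=f["pixels"][v0:v1,u0:u1].max(2).astype(np.uint8);k=10
    G=cv2.resize(g,None,fx=k,fy=k,interpolation=cv2.INTER_CUBIC)
    m=cv2.moments((G<75).astype(np.uint8),True); return np.array([m['m10'],m['m01']])/m['m00']/k-.5+[u0,v0]
for n,b,y in (("thick",(336,142,358,156),.048),("thin",(305,139,324,152),.144)):
    a=cen(t,*b); z=.1765+.119*y+.055; P=onz(t,a,z); d=P-c; print(n,a,"before",cen(t0,*b),"P",P,"along",d@u,"across",d@[.997,-.079,0])
E
```

```text
thick [348.18373565 148.34879963] before [348.10027712 148.39916864] P [ 0.61491402 -0.11428895  0.237212  ] along 0.04786471823751832 across 0.0011846074615778706
thin [315.0980988  145.45345304] before [315.11034342 145.45662306] P [ 0.62031019 -0.01917494  0.248636  ] along 0.14378427338457303 across -0.0009494199276498684
```

View pics/k1s.png

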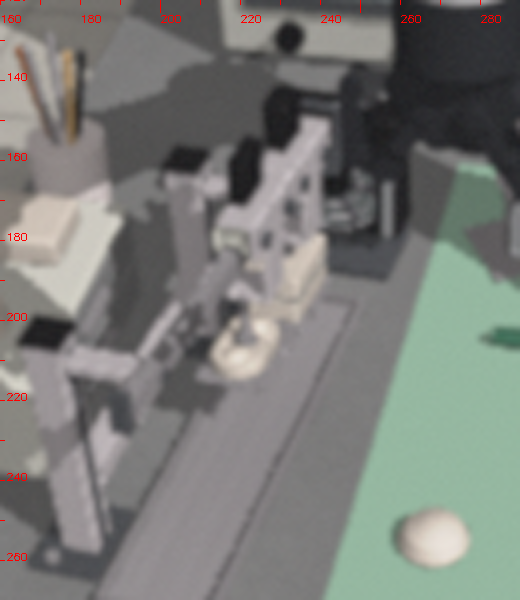

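View pics/k1t.png

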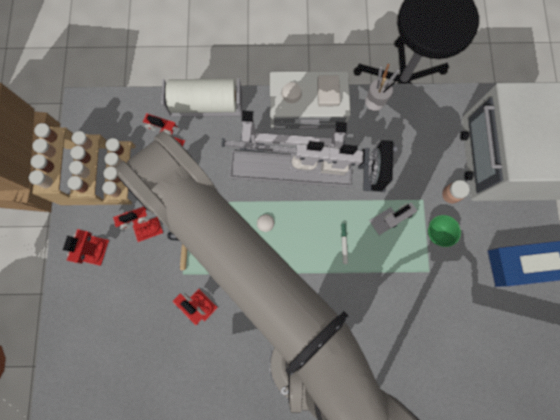

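Both hang at rest: the seats are 48 and 144 mm along the bar and within about 1 mm across. The spare, cast and knife have not moved. Handing in.

```bash
python3 -c "
from bench import r
print(r.hand_in())"
```

```text
the job is handed in; nothing more can be done
None
```

I hung the thick-mould carrier near the high end and let go. It rolled down by itself to the rubber stop. I then hung the thin-plate carrier at the same spot, and it rolled down against the first. I handed the job in at about 25 s of the 62 s.

**Final position:** by the top camera, the thick carrier's seat point is about 48 mm uphill of the stop and the thin one's about 144 mm. Both are about 1 mm off the bar's centre line. Two pictures 2 s apart agree to 0.1 pixel, so both were at rest, and the gripper was well clear.

**Other things on the bench:** the empty carrier, cast, spatula, bowl and jar looked unmoved in the last pictures. The arm hid the sprayer and part of the marker in the last top view. I never went near either of them.

**Disagreements and limits:**
- My first estimate of the bar's height was about 8 mm too high. A bright beam behind the bar made its edge hard to read in the side view. I settled the height by lowering until I felt contact, about 4 mm below my corrected estimate.
- While seating the first carrier, the sideways force reached about 5 N. I backed off before letting go.
- I did not measure the wheels' final height on the bar separately. That rests on the contact height when seating and on the side view, which shows both carriers hanging in line.

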